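# Clear the studio bench into its trays

### The job

Tidy the painting bench: stand the blue paint pot upright in the blue tray and the red paint pot upright in the red tray, and lay the ink roller and the scraper flat on the floor of the wooden tray, neither on top of the other nor on the rim. Set things down rather than dropping or throwing them, and leave the white bottle, the scissors and the roll of tape where they are.

Things in the scene. Friction and masses are not known exactly. Their poses are not given: they have to be found in the camera images.
- pot_blue: Blue paint pot with a blue lid and a white paper label: upright straight-sided round jar, 50 mm diameter, 75 mm tall with its lid (lid 52 mm diameter, top 17 mm), about 0.16 kg. Origin: centre of its underside; z up. Grasped round its body, about 42 mm up
- pot_red: Red paint pot with a red lid and a white paper label: upright straight-sided round jar, 50 mm diameter, 75 mm tall with its lid (lid 52 mm diameter, top 17 mm), about 0.16 kg. Origin: centre of its underside; z up. Grasped round its body, about 42 mm up
- brayer: Ink roller (brayer): a straight handle 80 mm long, 22 mm wide and 24 mm high lying flat, and at its front a hard black rubber roller, 24 mm diameter, 48 mm long, crosswise in a 56 mm wide steel fork. Yellow handle, about 0.12 kg. Origin: on the underside, below mid-handle; x along the handle to the roller (tool reaches from x = -40 to +78 mm); z up. Grip across the handle, closing along y
- scraper: Scraper (filling knife): a straight handle 80 mm long, 22 mm wide and 24 mm high lying flat, and at its front a steel blade 50 mm wide and 3 mm thick, sloping down to the bench. Black handle, about 0.10 kg. Origin: on the underside, below mid-handle; x along the handle to the blade (tool reaches from x = -40 to +77 mm); z up. Grip across the handle, closing along y
- tray_blue: Blue painted open tray, fixed to the bench, 160 mm (its x) by 180 mm (its y) outside, 25 mm high, walls and floor 6 mm thick (inside 148 by 168 mm, floor top 6 mm above the bench). Origin: centre of its underside; z up
- tray_red: Red painted open tray, fixed to the bench, 160 mm (its x) by 180 mm (its y) outside, 25 mm high, walls and floor 6 mm thick (inside 148 by 168 mm, floor top 6 mm above the bench). Origin: centre of its underside; z up
- tray_wood: Bare wooden open tray, fixed to the bench, 160 mm (its x) by 180 mm (its y) outside, 25 mm high, walls and floor 6 mm thick (inside 148 by 168 mm, floor top 6 mm above the bench). Origin: centre of its underside; z up
- bottle: Bystander: tall white bottle, 64 mm diameter, 170 mm high, standing beside the work on the robot's right. Origin: centre of its underside
- scissors: Bystander: scissors with black handles, about 165 mm long, 82 mm wide and 10 mm high, lying on the robot's left. Origin: under the pivot; x towards the blade tips
- tape: Bystander: roll of blue tape lying flat on the robot's right, 96 mm outside diameter, 76 mm hole, 24 mm high. Origin: centre of its underside
Mind the look-alikes: they are no part of the job. Several things have the shape of the pot_red; the one meant has the colours described above. Leave any purple look-alike of the tray_red alone.

How it is judged:
By the outcome, as a careful person would: the job done as asked, in the order asked, and still so for the second after the job is handed in, with the robot touching nothing.
It also fails if it takes over 109 s, if anything falls off the work surface, if the arm or the gripper's body presses on something with over 40 N, if the wrist force passes 120 N, or if a joint passes its speed limit or range.

### The arm

A 6-joint arm with a two-finger parallel gripper is mounted at the origin on the work surface. World frame = base frame: x ahead of the robot, y to its left, z up, the work surface at z = 0. Lengths are in m, angles in rad, forces in N, time in s.
With the tool pointing down it reaches from about 0.325 to 0.875 m from the base axis. Payload 4.4 kg.
Tool frame: the origin (TCP) lies between the finger pads; the fingertips stand 14 mm ahead of it and the grasp point (between the pads) lies 5 mm behind it; z points along the fingers, y is the line along which they close (so a half turn about z gives the same grasp; the last joint's range is limited). The gripper opens to 85 mm and grips with 20 to 120 N. Pads are 22 mm wide; open, the fingers measure 114 mm over their backs; the gripper's body (76 mm by 85 mm) begins 54 mm behind the grasp point. The pads swing forward as they close: fully open they stand 13 mm farther back than shut.
Start: joints at [1.183, 0.207, 1.542, -0, 1.393, -0.15], TCP at [0.135, 0.559, 0.245] pointing down, gripper open.
Joint ranges: [-2.73, 2.73], [-0.86, 2.22], [0.23, 2.46], [-1.11, 4.25], [0.08, 2.63], [-2.82, 2.82]. Speed limits (rad/s): [2.79, 2.79, 3.14, 3.14, 3.14, 3.14].

### API

Orientations are given as a unit quaternion [w, x, y, z].
In Python, from station import monitor, optics, ticket gives the robot as it stands. The module is installed in compiled form; this text tells all that it offers.
- The arm moves only by the tool step_arm, never from a script. Its argument "commands" is one flat list of numbers, 6 for each row, row after row: the shift along the world's x, y, z in mm, then the turn, a rotation vector about the world's x, y, z in degrees. A call has 1 to 5 rows; each row shifts and turns the commanded pose from where the row before left it; what a row does not reach is not made up. A row lasts 1/8 s, in which the tool goes at most 62.5 mm and 10.7 degrees, less where a joint would pass 70% of its speed; a pose out of reach is approached as far as the arm can. A call is refused whole if a number of a shift passes 62.5 or a number of a turn 10.7, either way. A call with a gripper value outside its range is refused whole. "jaw" is the opening, from 0 (shut) to 1 (fully open), set as the call begins (left out, the last holds). The fingers move at their own pace and stop on an object; "grip_force" is the grip in N (left out, the last holds). Time passes only in rows, so rows that do not move let the fingers close. It gives the time, the measured TCP pose, the force, the opening and the grip force at its end, in the units of the state.
- monitor.sense(): the state, without advancing time (a new reading comes with each control period).
- optics.camera(name): name is "side" or "top" or "wrist"; returns the picture (384x512x3 uint8, blue, green, red); there is no depth.
- optics.camera_info(name): a dict with "vertical_fov" (degrees; the focal length in pixels is half the picture's height over the tangent of half this angle, whatever the lens; pixels are square), "cx", "cy" (the principal point, pixels), "eye" and "attitude" of the camera in the world; the wrist camera has in their place "tool_from_camera" (4x4, takes a point from camera to tool coordinates, whose origin is the TCP and whose axes are the flange's). Camera axes: x right, y down, z forward; pixel columns grow to the right and rows downward; lengths in m; the calibration is good to about 2 mm. A picture is of the moment at which its call begins: read the wrist's pose just before it. camera_info takes no time and is no camera call.
- ticket.finish_job(): hands the job in; it is judged then, once.
The state is a dict: "time": time; "joint_pos": joint angles; "qvel": joint speeds; "joint_efforts": joint torques, N m; "ee_pos": TCP position; "ee_rot": TCP orientation; "wrist_force": force on the tool from outside, world axes, zero at the start; "moment": the same for the moment, N m; "gripper_width": finger opening in m; "finger_force": force on a finger pad.
Only numpy, scipy, OpenCV 4.12 (cv2) and the standard library are available. Lean on these libraries where they do the work, as an engineer would, in place of code of your own. Each camera call takes 0.05 s, during which the arm holds its last target. There are 200 camera calls.

## Working session

There is one attempt and no reset: what is moved stays moved. The work goes in short steps, Python scripts to look and compute and a tool call to move; the robot and the scene stay as the last step left them, time stands still between calls to the robot, and variables do not carry over. Pictures are saved under pics/ and viewed, at most 14 in all, crops included, and the job is handed in when it is done.

Besides the shell and the picture viewer there is one more tool, called in YAML: its name, and indented under it one key for each argument. step_arm: Moves the arm, as the interface text tells. Its arguments: {"type":"object","properties":{"commands":{"type":"array","items":{"type":"number"}},"jaw":{"type":"number"},"grip_force":{"type":"number"}},"required":["commands"]}

```bash
mkdir -p pics
python3 - <<'E'
from station import monitor, optics
import cv2
print(monitor.sense())
for n in ("top","side","wrist"):
    print(n,optics.camera_info(n))
for n in ("top","side"):
    cv2.imwrite(f"pics/{n}0.png",optics.camera(n))
E
```

```text
{'time': 0.0, 'joint_pos': array([ 1.18249804e+00,  2.07436216e-01,  1.54294478e+00,  3.38622450e-07,
        1.39352101e+00, -1.50490215e-01]), 'qvel': array([ 0.00068342, -0.00065847,  0.00098046,  0.00092102, -0.00012556,
       -0.00069587]), 'joint_efforts': array([ 7.81351355e-04, -3.83031213e+01, -2.91597211e+01, -8.61840408e-05,
        1.06407946e-02, -3.97527600e-06]), 'ee_pos': array([0.1351819 , 0.55813672, 0.24412088]), 'ee_rot': array([-3.07473771e-04,  1.18624005e-01,  9.92938574e-01, -1.11298125e-03]), 'wrist_force': array([ 1.13298451, -0.25864928, -0.73928665]), 'moment': array([ 0.01033857,  0.03146484, -0.03765096]), 'finger_force': 0.0, 'gripper_width': 0.08521411326790825}
top {'vertical_fov': 44.47325097361652, 'cx': 254.28089590230275, 'cy': 188.96712651730155, 'eye': array([0.2035394 , 0.01168792, 1.76988514]), 'attitude': array([ 0.04450523, -0.6994067 ,  0.71211843, -0.04167601])}
side {'vertical_fov': 46.03386321205264, 'cx': 252.48290447265302, 'cy': 194.0827903191403, 'eye': array([ 0.04505301, -1.05368971,  0.7840357 ]), 'attitude': array([-0.46509846,  0.87025029, -0.1442349 ,  0.07445903])}
wrist {'vertical_fov': 59.47576286306229, 'cx': 251.72006441922272, 'cy': 193.32678191883736, 'tool_from_camera': array([[ 1.68669274e-03, -9.49906892e-01, -3.12528482e-01,
         8.03047617e-02],
       [ 9.99997724e-01,  1.19380828e-03,  1.76842183e-03,
         1.59284755e-04],
       [-1.30673699e-03, -3.12530753e-01,  9.49906743e-01,
        -1.29351258e-01],
       [ 0.00000000e+00,  0.00000000e+00,  0.00000000e+00,
         1.00000000e+00]])}
```

View pics/top0.png

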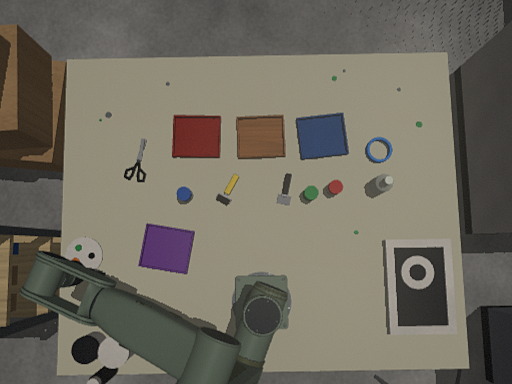

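View pics/side0.png

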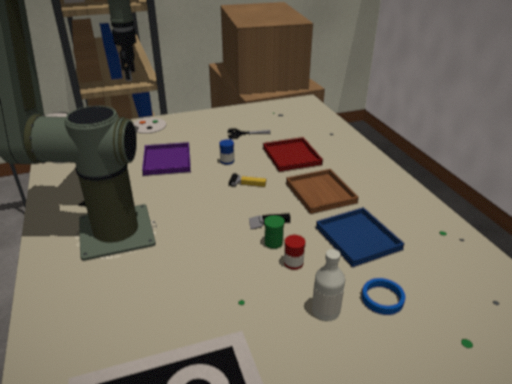

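The top view (up = +x, left = +y) shows:
- **Pots:** blue (184,194), red (336,187), with a green look-alike at (311,193).
- **Tools:** brayer (229,188), scraper (285,188).
- **Trays:** red (197,137), wood (261,137), blue (322,136).

The side view agrees. Next I measure by colour masks.

```bash
cat > h.py <<'E'
import numpy as np, cv2
from scipy.spatial.transform import Rotation as R
from station import monitor, optics
def q2R(q): return R.from_quat([q[1],q[2],q[3],q[0]]).as_matrix()
def cam(name, s=None):
    i=optics.camera_info(name); f=192/np.tan(np.radians(i["vertical_fov"]/2))
    if name=="wrist":
        s=s or monitor.sense(); T=i["tool_from_camera"]; Rt=q2R(s["ee_rot"])
        return Rt@T[:3,:3], Rt@T[:3,3]+s["ee_pos"], f, i["cx"], i["cy"]
    return q2R(i["attitude"]), i["eye"], f, i["cx"], i["cy"]
def ground(c, uv, z):
    Rm,e,f,cx,cy=c; uv=np.atleast_2d(uv).astype(float)
    d=np.c_[(uv[:,0]-cx)/f,(uv[:,1]-cy)/f,np.ones(len(uv))]@Rm.T
    return e+d*((z-e[2])/d[:,2])[:,None]
def project(c,p):
    Rm,e,f,cx,cy=c; q=(np.atleast_2d(p)-e)@Rm
    return q[:,:2]/q[:,2:]*f+[cx,cy]
def blobs(img, lo, hi, amin=30, box=None):
    m=cv2.inRange(cv2.cvtColor(img,cv2.COLOR_BGR2HSV),np.array(lo),np.array(hi))
    if box: 
        k=np.zeros_like(m); k[box[1]:box[3],box[0]:box[2]]=1; m*=k
    cs,_=cv2.findContours(m,cv2.RETR_EXTERNAL,cv2.CHAIN_APPROX_NONE)
    return sorted([c for c in cs if cv2.contourArea(c)>=amin],key=cv2.contourArea,reverse=True)
E
python3 - <<'E'
from h import *
np.set_printoptions(precision=4,suppress=True)
im=cv2.imread("pics/top0.png"); c=cam("top")
def rep(n,lo,hi,z,box,am=30):
    for b in blobs(im,lo,hi,am,box)[:2]:
        w=ground(c,b.reshape(-1,2)+0.0,z)[:,:2]
        r=cv2.minAreaRect((w*1000).astype(np.float32)); 
        p=r[0]; print(n,"ctr",np.round(p,1),"size",np.round(r[1],1),"ang",round(r[2],1),"area",cv2.contourArea(b))
rep("tray_red",(0,120,40),(12,255,255),.025,(160,105,230,170))
rep("tray_wood",(5,60,40),(22,200,255),.025,(230,105,292,170))
rep("tray_blue",(100,100,30),(125,255,255),.025,(290,105,355,170))
rep("pot_blue",(100,100,30),(125,255,255),.075,(170,180,200,208))
rep("pot_red",(0,120,40),(12,255,255),.075,(322,175,350,205))
rep("green",(45,80,30),(85,255,255),.075,(298,180,325,208))
rep("handle_y",(20,100,60),(35,255,255),.024,(212,165,245,210),15)
rep("handle_b",(0,0,0),(179,255,70),.024,(272,168,297,210),15)
rep("scr_all",(0,0,0),(179,50,170),.012,(272,168,297,210),15)
rep("roller",(0,0,0),(179,255,90),.02,(212,165,245,210),15)
for n,b in (("a.png",im[160:215,165:355]),): cv2.imwrite("pics/"+n,cv2.resize(b,None,fx=4,fy=4,interpolation=cv2.INTER_CUBIC))
E
```

```text
tray_red ctr [626.6 235.4] size [178.  159.2] ang 88.9 area 1844.5
tray_wood ctr [619.5  -9.8] size [164.8 182.8] ang 1.6 area 1946.5
tray_blue ctr [ 616.4 -239.5] size [157.1 166.2] ang 5.4 area 1544.0
pot_blue ctr [399.5 274.2] size [47.3 47.8] ang 89.9 area 134.5
pot_red ctr [ 415.  -278.7] size [47.2 47.9] ang 87.9 area 132.5
green ctr [ 394.7 -187.2] size [47.2 47.7] ang 88.2 area 130.0
handle_y ctr [438.8 103.5] size [21.6 79.6] ang 60.4 area 102.0
handle_b ctr [ 436.7 -101.5] size [22.  75.8] ang 77.3 area 91.5
scr_all ctr [419.2 -95.5] size [ 90.9 156.1] ang 88.7 area 984.0
roller ctr [380.8 136.6] size [49.5 23.7] ang 59.9 area 68.5
```

View pics/a.png

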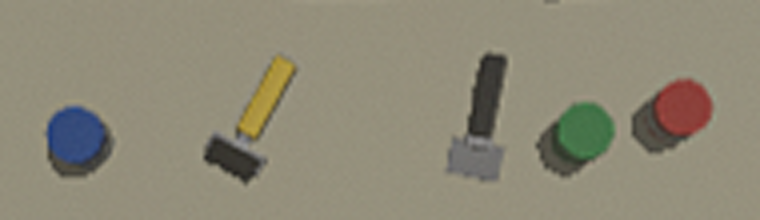

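The lids, handles and roller are clearly separable. Blue pot lid is at about (0.400, 0.274) m and red at (0.415, -0.279). I'll move over the blue pot and refine with the wrist camera.

step_arm:
  commands: [33,-35.5,-6,0,0,0,33,-35.5,-6,0,0,0,33,-35.5,-6,0,0,0,33,-35.5,-6,0,0,0]
  jaw: 1
  grip_force: 40

```text
time: 0.6
ee_pos: [0.268, 0.4154, 0.2206]
ee_rot: [-0.0, 0.118, 0.993, -0.0]
wrist_force: [-0.4, 0.2, 0.3]
gripper_width: 0.0853
finger_force: 0.0
```

step_arm:
  commands: [33,-35.5,-6,0,0,0,33,-35.5,-6,0,0,0,33,-35.5,-6,0,0,0,33,-35.5,-6,0,0,0,0,0,0,0,0,0]

```text
time: 1.23
ee_pos: [0.4008, 0.2724, 0.1964]
ee_rot: [-0.001, 0.121, 0.993, -0.001]
wrist_force: [-0.0, 0.2, 0.2]
gripper_width: 0.0855
finger_force: 0.0
```

```bash
cat > w.py <<'E'
import sys
from h import *
np.set_printoptions(precision=4,suppress=True)
def shot(n):
    s=monitor.sense(); im=optics.camera("wrist"); cv2.imwrite(f"pics/{n}.png",im); return s,im,cam("wrist",s)
def lid(im,c,lo,hi,z=.075):
    for b in blobs(im,lo,hi,300)[:3]:
        # lid's top disc: fit ellipse after projecting contour to lid-top plane
        w=ground(c,b.reshape(-1,2),z)[:,:2]*1000
        print("circle",cv2.minEnclosingCircle(w.astype(np.float32)),"rect",cv2.minAreaRect(w.astype(np.float32)),"area",cv2.contourArea(b),"px",b.reshape(-1,2).mean(0))
BL=((100,100,30),(125,255,255)); RD=((0,120,40),(10,255,255))
E
python3 - <<'E'
from w import *
s,im,c=shot("w1"); print(s["time"],s["ee_pos"],s["ee_rot"],s["wrist_force"])
lid(im,c,*BL)
E
```

```text
1.225 [0.4008 0.2724 0.1964] [-0.0005  0.1212  0.9926 -0.0006] [-0.0413  0.2113  0.1594]
circle ((397.0037841796875, 278.1445007324219), 27.765928268432617) rect ((398.2760009765625, 278.1624450683594), (50.51686477661133, 53.789337158203125), 42.404319763183594) area 3307.5 px [256.     184.0209]
```

View pics/w1.png

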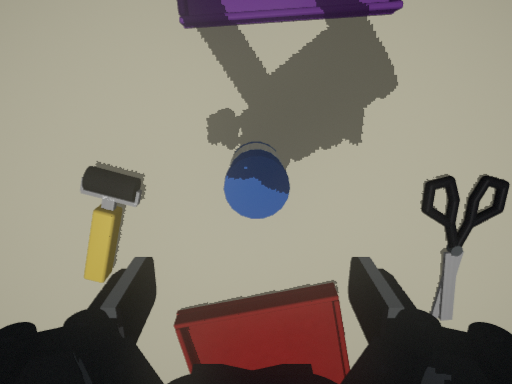

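The blue pot is under the gripper (lid at pixel 256,184) at about (0.398, 0.277), clear of the brayer and scissors. I'll descend and grip.

step_arm:
  commands: [-2,5,-40,0,0,0,0,0,-45,0,0,0,0,0,-45,0,0,0,0,0,-29,0,0,0,0,0,0,0,0,0]

```text
time: 1.9
ee_pos: [0.3941, 0.2797, 0.036]
ee_rot: [-0.003, 0.118, 0.993, -0.002]
wrist_force: [0.6, -0.4, -0.2]
gripper_width: 0.0856
finger_force: 0.0
```

step_arm:
  commands: [0,0,0,0,0,0,0,0,0,0,0,0,0,0,0,0,0,0,0,0,0,0,0,0,0,0,0,0,0,0]
  jaw: 0

```text
time: 2.52
ee_pos: [0.399, 0.2807, 0.0402]
ee_rot: [0.002, 0.119, 0.993, 0.001]
wrist_force: [-1.4, 0.7, 6.6]
gripper_width: 0.0511
finger_force: 40.9
```

step_arm:
  commands: [0,0,30,0,0,0,0,0,50,0,0,0,0,0,30,0,0,0,10,-20,0,0,0,0,18,-40,0,0,0,0]

```text
time: 3.15
ee_pos: [0.4258, 0.2202, 0.1494]
ee_rot: [0.001, 0.117, 0.993, 0.001]
wrist_force: [0.5, 0.2, -1.7]
gripper_width: 0.0505
finger_force: 42.3
```

step_arm:
  commands: [18,-44,0,0,0,0,18,-44,0,0,0,0,18,-44,0,0,0,0,18,-44,0,0,0,0,18,-44,0,0,0,0]

```text
time: 3.78
ee_pos: [0.5158, -0.0017, 0.1486]
ee_rot: [0.0, 0.119, 0.993, 0.0]
wrist_force: [1.0, -0.2, -1.9]
gripper_width: 0.0507
finger_force: 42.3
```

step_arm:
  commands: [18,-44,0,0,0,0,18,-44,0,0,0,0,18,-44,0,0,0,0,18,-44,0,0,0,0,18,-44,0,0,0,0]

```text
time: 4.4
ee_pos: [0.6057, -0.2217, 0.1484]
ee_rot: [0.0, 0.119, 0.993, 0.0]
wrist_force: [0.8, 0.1, -0.9]
gripper_width: 0.0504
finger_force: 42.3
```

step_arm:
  commands: [9,-18,0,0,0,0,0,0,0,0,0,0]

```text
time: 4.65
ee_pos: [0.6145, -0.2397, 0.1482]
ee_rot: [0.0, 0.12, 0.993, -0.0]
wrist_force: [0.3, 0.2, -1.6]
gripper_width: 0.0511
finger_force: 42.2
```

Run:
```python
from w import *
s,im,c=shot("w2"); print(s["time"],s["ee_pos"],s["ee_rot"],s["wrist_force"],s["gripper_width"])
for b in blobs(im,*BL,800):
    w=ground(c,b.reshape(-1,2),.025)[:,:2]*1000
    print(cv2.minAreaRect(w.astype(np.float32)),b.reshape(-1,2).min(0),b.reshape(-1,2).max(0))
```

```text
4.65 [ 0.6145 -0.2397  0.1482] [ 0.0001  0.1198  0.9928 -0.    ] [ 0.3291  0.2378 -1.5739] 0.051120636883367696
((617.4711303710938, -242.2891082763672), (158.39207458496094, 177.45945739746094), 5.795350551605225) [103  53] [380 258]
((719.5421142578125, -262.5708923339844), (133.6470947265625, 146.54977416992188), 71.24234008789062) [178 230] [326 370]
((573.4905395507812, -415.14898681640625), (34.68484115600586, 92.11990356445312), 63.16720199584961) [  0 130] [ 45 239]
```

View pics/w2.png

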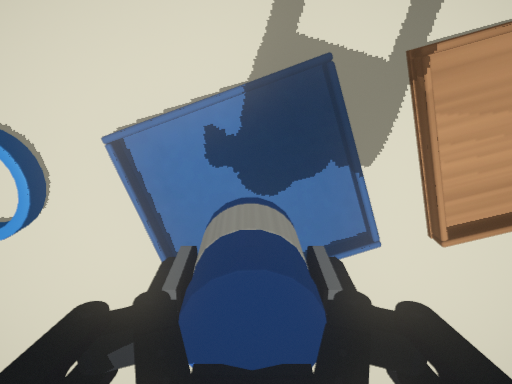

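Blue tray centre is (0.617, -0.242) and the pot is held upright over it (tray corners at pixels (103,138), (380,245)). I'll lower it in steps.

step_arm:
  commands: [2,-2,-40,0,0,0,0,0,-35,0,0,0,0,0,-18,0,0,0,0,0,0,0,0,0]

```text
time: 5.2
ee_pos: [0.615, -0.2385, 0.0537]
ee_rot: [-0.002, 0.118, 0.993, 0.001]
wrist_force: [-0.1, -0.0, -1.7]
gripper_width: 0.0508
finger_force: 42.3
```

step_arm:
  commands: [0,0,-5,0,0,0,0,0,-2,0,0,0,0,0,-2,0,0,0,0,0,0,0,0,0]

```text
time: 5.7
ee_pos: [0.6166, -0.2403, 0.0465]
ee_rot: [0.0, 0.119, 0.993, -0.0]
wrist_force: [0.3, -0.6, -0.6]
gripper_width: 0.0505
finger_force: 42.3
```

step_arm:
  commands: [0,0,-1,0,0,0,0,0,0,0,0,0]

```text
time: 5.95
ee_pos: [0.617, -0.2405, 0.0465]
ee_rot: [0.001, 0.119, 0.993, -0.0]
wrist_force: [-1.7, 1.4, 5.0]
gripper_width: 0.0507
finger_force: 42.2
```

step_arm:
  commands: [0,0,-1,0,0,0,0,0,0,0,0,0]

```text
time: 6.2
ee_pos: [0.6174, -0.2406, 0.0464]
ee_rot: [0.001, 0.119, 0.993, -0.0]
wrist_force: [-2.2, 1.1, 9.1]
gripper_width: 0.0505
finger_force: 42.1
```

Contact on the tray floor felt (9 N). I'll release, rise, and go to the red pot, turning so that the fingers close along x, clear of the green look-alike.

step_arm:
  commands: [0,0,0,0,0,0,0,0,0,0,0,0,0,0,0,0,0,0,0,0,0,0,0,0]
  jaw: 1

```text
time: 6.7
ee_pos: [0.6163, -0.2401, 0.0439]
ee_rot: [-0.0, 0.119, 0.993, 0.0]
wrist_force: [0.3, 1.0, 0.2]
gripper_width: 0.0853
finger_force: 0.0
```

step_arm:
  commands: [0,0,20,0,0,0,0,0,50,0,0,0,0,0,55,0,0,0,0,0,30,0,0,0]

```text
time: 7.2
ee_pos: [0.6184, -0.2412, 0.2055]
ee_rot: [0.004, 0.119, 0.993, -0.002]
wrist_force: [1.0, -0.1, 0.4]
gripper_width: 0.0857
finger_force: 0.0
```

step_arm:
  commands: [-29,-6,0,0,0,-10,-29,-6,0,0,0,-10,-29,-6,0,0,0,-10,-29,-6,0,0,0,-10,-29,-6,0,0,0,-10]

```text
time: 7.82
ee_pos: [0.4709, -0.2706, 0.2011]
ee_rot: [0.001, 0.53, 0.848, -0.0]
wrist_force: [-0.3, -0.1, 0.2]
gripper_width: 0.0853
finger_force: 0.0
```

step_arm:
  commands: [-29,-6,0,0,0,-10,-28,-3,0,0,0,-4,0,0,0,0,0,0]

```text
time: 8.2
ee_pos: [0.4136, -0.2795, 0.2007]
ee_rot: [0.001, 0.627, 0.779, -0.0]
wrist_force: [0.6, -0.9, -0.9]
gripper_width: 0.0852
finger_force: 0.0
```

Run:
```python
from w import *
s,im,c=shot("w3"); print(s["time"],s["ee_pos"],s["ee_rot"],s["wrist_force"],s["gripper_width"])
lid(im,c,*RD); print("green"); lid(im,c,(45,80,30),(85,255,255))
t=optics.camera("top"); s2=optics.camera("side"); cv2.imwrite("pics/top3.png",t); cv2.imwrite("pics/side3.png",s2)
print("side blue pot",[b.reshape(-1,2).mean(0) for b in blobs(s2,*BL,60)], project(cam("side"),[.617,-.241,.08]))
v=np.hstack([im,cv2.resize(s2[170:330,210:420],(504,384))]); cv2.imwrite("pics/v3.png",cv2.resize(v,(800,302)))
```

```text
8.2 [ 0.4136 -0.2795  0.2007] [ 0.0009  0.6274  0.7787 -0.0001] [ 0.5991 -0.9002 -0.8949] 0.08516884466262051
circle ((413.3983154296875, -274.96112060546875), 27.93277931213379) rect ((413.6197509765625, -274.62261962890625), (50.14088821411133, 55.192298889160156), 12.329983711242676) area 3274.0 px [252.9194 183.3387]
green
circle ((394.7431945800781, -187.45855712890625), 25.53199577331543) rect ((395.0168762207031, -187.35911560058594), (50.4024543762207, 49.508296966552734), 12.378500938415527) area 4210.5 px [252.8804  61.4115]
side blue pot [array([358.8533, 236.0978]), array([382.9464, 295.875 ]), array([107.7565,  49.3565])] [[361.2644 214.6358]]
```

View pics/v3.png

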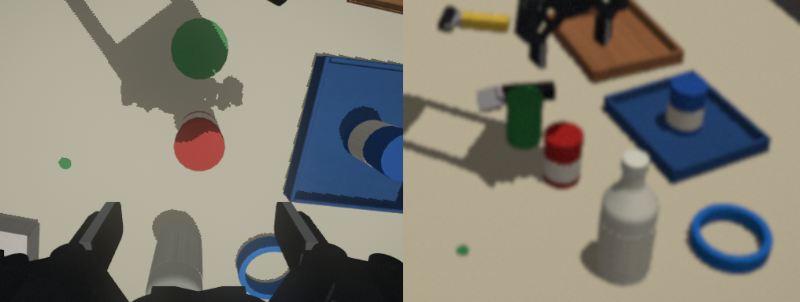

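Blue pot stands upright in the blue tray (right panel). Red lid is at pixel (253,183), so the pot is at (0.4136, -0.2765), with the green one well outside the fingers' line. I'll descend and grip.

step_arm:
  commands: [0,3,-40,0,0,0,0,0,-45,0,0,0,0,0,-45,0,0,0,0,0,-33,0,0,0,0,0,0,0,0,0]

```text
time: 8.98
ee_pos: [0.4133, -0.2742, 0.0337]
ee_rot: [-0.003, 0.626, 0.78, 0.0]
wrist_force: [0.1, -0.0, 0.4]
gripper_width: 0.0855
finger_force: 0.0
```

step_arm:
  commands: [0,0,0,0,0,0,0,0,0,0,0,0,0,0,0,0,0,0,0,0,0,0,0,0,0,0,0,0,0,0]
  jaw: 0

```text
time: 9.6
ee_pos: [0.4158, -0.2775, 0.0383]
ee_rot: [0.002, 0.627, 0.779, -0.0]
wrist_force: [-0.2, -0.6, 6.5]
gripper_width: 0.0507
finger_force: 40.4
```

step_arm:
  commands: [0,0,30,0,0,0,0,0,50,0,0,0,0,0,30,0,0,0,8,18,0,0,0,0,17,40,0,0,0,0]

```text
time: 10.22
ee_pos: [0.44, -0.219, 0.1476]
ee_rot: [0.002, 0.628, 0.778, 0.0]
wrist_force: [0.9, 0.4, -1.2]
gripper_width: 0.0503
finger_force: 42.1
```

step_arm:
  commands: [18,44,0,0,0,0,18,44,0,0,0,0,18,44,0,0,0,0,18,44,0,0,0,0,18,44,0,0,0,0]

```text
time: 10.85
ee_pos: [0.5297, 0.0033, 0.1466]
ee_rot: [0.0, 0.627, 0.779, 0.0]
wrist_force: [0.9, -0.8, -1.4]
gripper_width: 0.0508
finger_force: 42.1
```

step_arm:
  commands: [18,44,0,0,0,0,18,44,0,0,0,0,18,44,0,0,0,0,18,44,0,0,0,0,17,40,0,0,0,0]

```text
time: 11.48
ee_pos: [0.6186, 0.2195, 0.1463]
ee_rot: [0.0, 0.627, 0.779, 0.0]
wrist_force: [0.6, -0.3, -1.4]
gripper_width: 0.0507
finger_force: 42.1
```

step_arm:
  commands: [9,18,0,0,0,0,0,0,0,0,0,0]

```text
time: 11.72
ee_pos: [0.6274, 0.2372, 0.1461]
ee_rot: [-0.0, 0.626, 0.78, 0.0]
wrist_force: [-0.9, -0.7, -0.9]
gripper_width: 0.0508
finger_force: 42.1
```

Run:
```python
from w import *
s,im,c=shot("w4"); print(s["time"],s["ee_pos"],s["ee_rot"],s["wrist_force"],s["gripper_width"])
for b in blobs(im,(0,120,30),(12,255,255),800):
    w=ground(c,b.reshape(-1,2),.025)[:,:2]*1000
    print(cv2.minAreaRect(w.astype(np.float32)),b.reshape(-1,2).min(0),b.reshape(-1,2).max(0))
```

```text
11.725 [0.6274 0.2372 0.1461] [-0.0001  0.6259  0.7799  0.    ] [-0.9265 -0.6532 -0.8808] 0.0508392673410617
((625.9195556640625, 237.05978393554688), (178.34190368652344, 158.27525329589844), 88.24349212646484) [134  45] [385 271]
((650.8287353515625, 135.76715087890625), (135.1975555419922, 145.85205078125), 13.117362022399902) [177 228] [328 370]
```

View pics/w4.png

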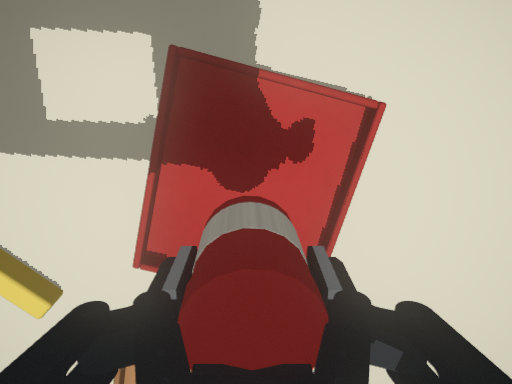

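Red pot is upright over the red tray centre (0.626, 0.237); tray corners are at pixels (172,45), (385,105), (134,268). Lowering it.

step_arm:
  commands: [0,0,-40,0,0,0,0,0,-35,0,0,0,0,0,-18,0,0,0,0,0,-6,0,0,0,0,0,0,0,0,0]

```text
time: 12.4
ee_pos: [0.6281, 0.2356, 0.0481]
ee_rot: [0.0, 0.627, 0.779, 0.0]
wrist_force: [0.1, -0.2, -2.0]
gripper_width: 0.0506
finger_force: 42.1
```

step_arm:
  commands: [0,0,-1,0,0,0,0,0,-1,0,0,0,0,0,0,0,0,0]

```text
time: 12.78
ee_pos: [0.6278, 0.2359, 0.0459]
ee_rot: [0.0, 0.627, 0.779, 0.0]
wrist_force: [-0.1, 0.2, -1.1]
gripper_width: 0.0503
finger_force: 42.1
```

step_arm:
  commands: [0,0,-1,0,0,0,0,0,0,0,0,0]

```text
time: 13.02
ee_pos: [0.6276, 0.2359, 0.0446]
ee_rot: [0.0, 0.627, 0.779, 0.0]
wrist_force: [-0.9, 0.2, -0.6]
gripper_width: 0.0504
finger_force: 42.0
```

step_arm:
  commands: [0,0,-1,0,0,0,0,0,0,0,0,0]

```text
time: 13.28
ee_pos: [0.6277, 0.236, 0.0445]
ee_rot: [0.0, 0.627, 0.779, 0.0]
wrist_force: [-2.3, -0.2, 4.0]
gripper_width: 0.0504
finger_force: 42.3
```

step_arm:
  commands: [0,0,-1,0,0,0,0,0,0,0,0,0]

```text
time: 13.52
ee_pos: [0.6277, 0.236, 0.0444]
ee_rot: [0.0, 0.627, 0.779, 0.0]
wrist_force: [-4.5, -0.2, 8.8]
gripper_width: 0.0506
finger_force: 42.6
```

Red pot is on the tray floor. I'll release, rise, and go to the brayer, turning +48° so the fingers close across its handle.

step_arm:
  commands: [0,0,0,0,0,0,0,0,0,0,0,0,0,0,0,0,0,0,0,0,0,0,0,0]
  jaw: 1

```text
time: 14.02
ee_pos: [0.6273, 0.2357, 0.0419]
ee_rot: [-0.0, 0.627, 0.779, -0.0]
wrist_force: [1.3, -0.2, 0.2]
gripper_width: 0.0854
finger_force: 0.0
```

step_arm:
  commands: [0,0,20,0,0,0,0,0,50,0,0,0,0,0,50,0,0,0,0,0,10,0,0,0]

```text
time: 14.52
ee_pos: [0.6311, 0.2367, 0.18]
ee_rot: [0.004, 0.627, 0.779, 0.005]
wrist_force: [-0.4, 0.6, -0.2]
gripper_width: 0.0852
finger_force: 0.0
```

step_arm:
  commands: [-38,-26.5,0,0,0,9.6,-38,-26.5,0,0,0,9.6,-38,-26.5,0,0,0,9.6,-38,-26.5,0,0,0,9.6,-37,-26.5,0,0,0,9.6]

```text
time: 15.15
ee_pos: [0.4369, 0.1026, 0.1724]
ee_rot: [-0.0, 0.253, 0.968, -0.0]
wrist_force: [-0.6, -1.0, 0.3]
gripper_width: 0.0855
finger_force: 0.0
```

step_arm:
  commands: [0,0,0,0,0,0,0,0,0,0,0,0]

```text
time: 15.4
ee_pos: [0.4392, 0.1034, 0.173]
ee_rot: [0.001, 0.256, 0.967, 0.0]
wrist_force: [1.4, -0.0, 0.4]
gripper_width: 0.0854
finger_force: 0.0
```

Run:
```python
from w import *
s,im,c=shot("w5"); print(s["time"],s["ee_pos"],s["ee_rot"],s["wrist_force"],s["gripper_width"])
q=s["ee_rot"]; print("toolx deg",np.degrees(2*np.arctan2(q[2],q[1])))
for b in blobs(im,(20,90,50),(35,255,255),300):
    w=ground(c,b.reshape(-1,2),.024)[:,:2]*1000
    print(cv2.minAreaRect(w.astype(np.float32)),b.reshape(-1,2).min(0),b.reshape(-1,2).max(0))
s2=optics.camera("side")
v=np.hstack([im,cv2.resize(s2[110:270,210:420],(504,384))]); cv2.imwrite("pics/v5.png",cv2.resize(v,(800,302)))
```

```text
15.4 [0.4392 0.1034 0.173 ] [0.0009 0.2563 0.9666 0.0004] [ 1.4226 -0.0427  0.3644] 0.08542296991797446
toolx deg 150.29620096458135
((436.1980895996094, 105.95244598388672), (21.28790855407715, 80.87549591064453), 61.049251556396484) [239 129] [264 220]
```

View pics/v5.png

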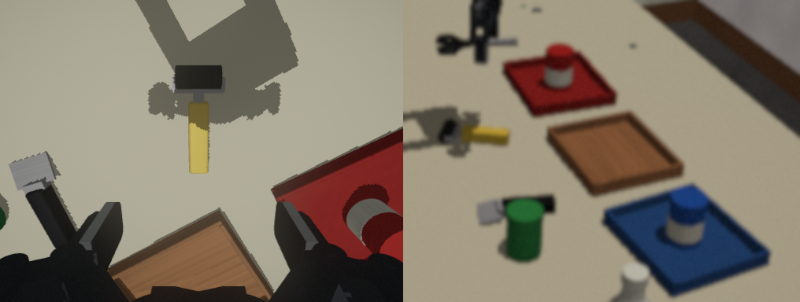

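Red pot stands upright in the red tray. The brayer is aligned below the gripper (handle pixels x 239–264, y 129–220), centre (0.436, 0.106). I'll descend and grip.

step_arm:
  commands: [-3,2.5,-40,0,0,0.7,0,0,-45,0,0,0,0,0,-45,0,0,0,0,0,-24,0,0,0,0,0,0,0,0,0]
  grip_force: 60

```text
time: 16.12
ee_pos: [0.4343, 0.1062, 0.0163]
ee_rot: [-0.002, 0.25, 0.968, -0.001]
wrist_force: [-0.6, -0.3, 0.7]
gripper_width: 0.0855
finger_force: 0.0
```

step_arm:
  commands: [0,0,0,0,0,0,0,0,0,0,0,0,0,0,0,0,0,0]
  jaw: 0

```text
time: 16.5
ee_pos: [0.4366, 0.1059, 0.0194]
ee_rot: [0.001, 0.25, 0.968, 0.0]
wrist_force: [0.2, 0.6, 0.1]
gripper_width: 0.0323
finger_force: 0.0
```

step_arm:
  commands: [0,0,0,0,0,0,0,0,0,0,0,0,0,0,0,0,0,0,0,0,0,0,0,0]

```text
time: 17.0
ee_pos: [0.4366, 0.1059, 0.0194]
ee_rot: [0.001, 0.25, 0.968, 0.0]
wrist_force: [0.1, 0.0, 7.0]
gripper_width: 0.021
finger_force: 59.8
```

step_arm:
  commands: [0,0,30,0,0,0,0,0,50,0,0,0,0,0,30,0,0,0]

```text
time: 17.38
ee_pos: [0.436, 0.1058, 0.1302]
ee_rot: [0.001, 0.25, 0.968, 0.0]
wrist_force: [1.2, -0.8, -1.3]
gripper_width: 0.0207
finger_force: 59.1
```

step_arm:
  commands: [40,-15,0,0,0,6,40,-15,0,0,0,6,40,-15,0,0,0,6,40,-15,0,0,0,6,40,-15,0,0,0,6]

```text
time: 18.0
ee_pos: [0.636, 0.0303, 0.1274]
ee_rot: [-0.001, -0.011, 1.0, 0.0]
wrist_force: [0.4, -0.1, -1.9]
gripper_width: 0.0205
finger_force: 59.1
```

step_arm:
  commands: [0,0,0,0,0,0,0,0,0,0,0,0]

```text
time: 18.25
ee_pos: [0.6341, 0.031, 0.1271]
ee_rot: [-0.001, -0.009, 1.0, 0.0]
wrist_force: [-0.3, -0.4, -1.4]
gripper_width: 0.0207
finger_force: 59.0
```

Run:
```python
from w import *
s,im,c=shot("w6"); print(s["time"],s["ee_pos"],s["ee_rot"],s["wrist_force"],s["gripper_width"])
q=s["ee_rot"]; print("toolx deg",np.degrees(2*np.arctan2(q[2],q[1])))
for b in blobs(im,(5,60,30),(19,220,255),800):
    w=ground(c,b.reshape(-1,2),.025)[:,:2]*1000
    print(cv2.minAreaRect(w.astype(np.float32)),b.reshape(-1,2).min(0),b.reshape(-1,2).max(0))
```

```text
18.25 [0.6341 0.031  0.1271] [-0.0015 -0.009   1.      0.0003] [-0.2591 -0.4283 -1.4216] 0.020651722528378876
toolx deg 181.03089670707348
((673.6873779296875, -8.005294799804688), (268.6397399902344, 179.17974853515625), 1.223002314567566) [49 58] [327 383]
((651.693359375, 62.68999481201172), (90.87535858154297, 38.38697052001953), 2.009007215499878) [267 162] [321 275]
```

View pics/w6.png

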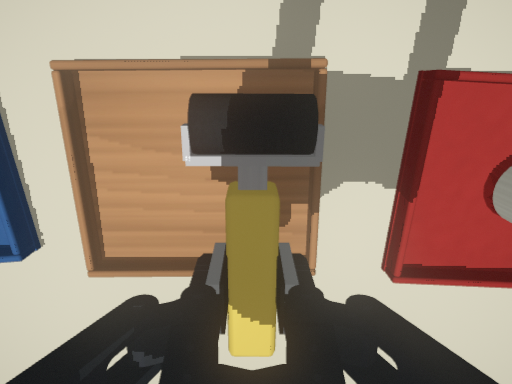

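The brayer is held level over the wooden tray. Tray outer corners are at pixels (52,64), (327,62), (87,277), (316,275), and the handle spans rows 183–355. I'll compute the tray centre and the offset in the hand.

Run:
```python
from w import *
s=dict(ee_pos=np.array([0.6341,0.031,0.1271]),ee_rot=np.array([-0.0015,-0.009,1.0,0.0003]))
s["ee_rot"]=s["ee_rot"]/np.linalg.norm(s["ee_rot"]); c=cam("wrist",s)
g=ground(c,[[52,61],[327,59],[316,276],[87,278]],.025)*1000; print(g[:,:2],g.mean(0)); print("ang",np.degrees(np.arctan2(*(g[1]-g[0])[[0,1]])))
print("handle ends",ground(c,[[252,183],[252,355]],.1271+.0045)*1000, "roller front",ground(c,[[253,93]],.1271-.008)*1000, "fork sides",ground(c,[[183,145],[323,145]],.1271-.008)*1000)
```

```text
[[542.8748 -98.3683]
 [538.1859  78.1004]
 [697.3452  83.6167]
 [702.5191 -97.006 ]] [620.2312  -8.4143  25.    ]
ang -1.5220317631806728
handle ends [[590.8015  30.7496 131.6   ]
 [673.9455  32.4081 131.6   ]] roller front [[557.6775  30.5121 119.1   ]] fork sides [[578.7321   2.1636 119.1   ]
 [577.6153  59.7363 119.1   ]]
```

step_arm:
  commands: [6,4,-40,0,0,0.5,0,0,-35,0,0,0,0,0,-18,0,0,0,0,0,-4,0,0,0,0,0,0,0,0,0]

```text
time: 18.92
ee_pos: [0.6421, 0.0349, 0.0324]
ee_rot: [0.001, -0.014, 1.0, -0.0]
wrist_force: [1.0, -0.8, -1.4]
gripper_width: 0.021
finger_force: 59.1
```

step_arm:
  commands: [0,0,-1.5,0,0,0,0,0,-1.5,0,0,0,0,0,0,0,0,0]

```text
time: 19.3
ee_pos: [0.6417, 0.0348, 0.0287]
ee_rot: [0.0, -0.014, 1.0, -0.0]
wrist_force: [-0.0, 0.1, -1.1]
gripper_width: 0.0206
finger_force: 59.1
```

step_arm:
  commands: [0,0,-1,0,0,0,0,0,0,0,0,0]

```text
time: 19.55
ee_pos: [0.6414, 0.0348, 0.0272]
ee_rot: [-0.0, -0.014, 1.0, 0.0]
wrist_force: [-0.2, 0.2, -1.7]
gripper_width: 0.0205
finger_force: 59.0
```

step_arm:
  commands: [0,0,-1,0,0,0,0,0,0,0,0,0]

```text
time: 19.8
ee_pos: [0.6413, 0.0348, 0.0261]
ee_rot: [-0.0, -0.014, 1.0, -0.0]
wrist_force: [0.3, 0.0, -1.0]
gripper_width: 0.0204
finger_force: 59.0
```

step_arm:
  commands: [0,0,-1,0,0,0,0,0,0,0,0,0]

```text
time: 20.05
ee_pos: [0.6416, 0.0348, 0.0254]
ee_rot: [0.0, -0.014, 1.0, -0.0]
wrist_force: [-0.8, -0.6, -0.2]
gripper_width: 0.0203
finger_force: 59.2
```

step_arm:
  commands: [0,0,-1,0,0,0,0,0,0,0,0,0]

```text
time: 20.3
ee_pos: [0.6416, 0.0348, 0.0255]
ee_rot: [0.0, -0.014, 1.0, -0.0]
wrist_force: [-1.9, 0.2, 5.2]
gripper_width: 0.0205
finger_force: 60.0
```

Contact felt. I'll release with a half opening (clear of the walls), rise, and go to the scraper.

step_arm:
  commands: [0,0,0,0,0,0,0,0,0,0,0,0,0,0,0,0,0,0]
  jaw: 0.5

```text
time: 20.68
ee_pos: [0.6414, 0.0348, 0.0241]
ee_rot: [-0.0, -0.014, 1.0, -0.0]
wrist_force: [0.1, -0.2, 0.4]
gripper_width: 0.0431
finger_force: 0.0
```

step_arm:
  commands: [0,0,20,0,0,0,0,0,50,0,0,0,0,0,50,0,0,0,0,0,30,0,0,0]

```text
time: 21.18
ee_pos: [0.6434, 0.0347, 0.1797]
ee_rot: [0.003, -0.014, 1.0, -0.0]
wrist_force: [0.2, -0.8, -0.6]
gripper_width: 0.0427
finger_force: 0.0
```

step_arm:
  commands: [-41,-27,0,0,0,-3,-41,-27,0,0,0,-3,-41,-27,0,0,0,-3,-41,-27,0,0,0,-3,-41,-27,0,0,0,-2]
  jaw: 1

```text
time: 21.8
ee_pos: [0.4357, -0.1011, 0.1759]
ee_rot: [0.001, 0.109, 0.994, -0.001]
wrist_force: [0.3, 0.2, 0.5]
gripper_width: 0.0853
finger_force: 0.0
```

step_arm:
  commands: [0,0,0,0,0,0,0,0,0,0,0,0]

```text
time: 22.05
ee_pos: [0.4375, -0.1004, 0.1757]
ee_rot: [0.002, 0.108, 0.994, -0.0]
wrist_force: [1.0, -0.2, 0.7]
gripper_width: 0.0854
finger_force: 0.0
```

Run:
```python
from w import *
s,im,c=shot("w7"); print(s["time"],s["ee_pos"],s["ee_rot"],s["wrist_force"],s["gripper_width"])
q=s["ee_rot"]; print("toolx deg",np.degrees(2*np.arctan2(q[2],q[1])))
for b in blobs(im,(0,0,0),(179,255,55),500,(150,80,360,260)):
    w=ground(c,b.reshape(-1,2),.024)[:,:2]*1000
    print(cv2.minAreaRect(w.astype(np.float32)),b.reshape(-1,2).min(0),b.reshape(-1,2).max(0))
s2=optics.camera("side")
v=np.hstack([im,cv2.resize(s2[110:270,210:420],(504,384))]); cv2.imwrite("pics/v7.png",cv2.resize(v,(800,302)))
```

```text
22.05 [ 0.4375 -0.1004  0.1757] [ 0.0015  0.1084  0.9941 -0.0003] [ 0.9564 -0.1789  0.7207] 0.08542520116113854
toolx deg 167.55188783941398
((412.7301940917969, -97.88115692138672), (20.845903396606445, 34.34511184692383), 78.0939712524414) [235 131] [260 171]
```

View pics/v7.png

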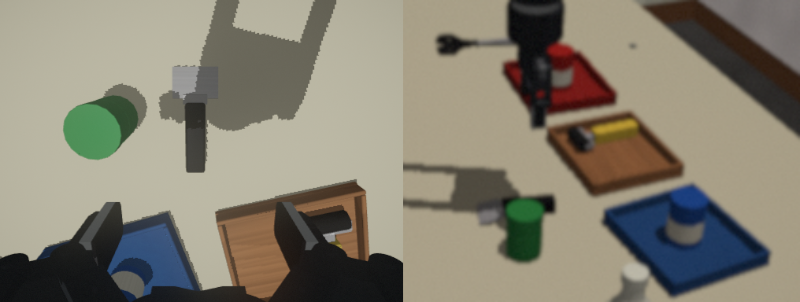

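The brayer lies flat in the wooden tray. The scraper is below the gripper (handle at about pixels x 235–262, y 131–218), with the green pot near the left finger, so I'll approach with a narrower opening. First I re-measure the whole handle with a better threshold.

Run:
```python
from w import *
im=cv2.imread("pics/w7.png"); q=np.array([0.0015,0.1084,0.9941,-0.0003])
c=cam("wrist",dict(ee_pos=np.array([0.4375,-0.1004,0.1757]),ee_rot=q/np.linalg.norm(q)))
for t in (75,90,105):
  for b in blobs(im,(0,0,0),(179,255,t),500,(150,120,275,240))[:2]:
    w=ground(c,b.reshape(-1,2),.024)[:,:2]*1000
    print(t,cv2.minAreaRect(w.astype(np.float32)),b.reshape(-1,2).min(0),b.reshape(-1,2).max(0))
```

```text
75 ((433.7166748046875, -102.42047882080078), (21.145666122436523, 78.87683868408203), 78.09576416015625) [235 130] [260 218]
75 ((400.3215026855469, -169.5506134033203), (20.198476791381836, 45.372528076171875), 72.19855499267578) [150 128] [174 180]
90 ((429.7244567871094, -101.6376953125), (24.03548240661621, 86.9003677368164), 77.64434051513672) [233 120] [262 218]
90 ((401.6131591796875, -169.53384399414062), (21.02017593383789, 56.37556076049805), 72.19852447509766) [150 122] [175 187]
105 ((430.6806945800781, -97.25678253173828), (34.74207305908203, 86.90425109863281), 77.6264877319336) [232 120] [274 218]
105 ((401.3921813964844, -169.02130126953125), (21.861040115356445, 57.10973358154297), 72.19852447509766) [150 121] [176 187]
```

step_arm:
  commands: [-4,-2,-30,0,0,0.5,0,0,-45,0,0,0,0,0,-45,0,0,0,0,0,-37,0,0,0,0,0,0,0,0,0]
  jaw: 0.6

```text
time: 22.78
ee_pos: [0.4304, -0.1004, 0.0147]
ee_rot: [-0.004, 0.103, 0.995, 0.001]
wrist_force: [-1.0, -0.8, 0.5]
gripper_width: 0.0513
finger_force: 0.0
```

step_arm:
  commands: [0,0,0,0,0,0,0,0,0,0,0,0,0,0,0,0,0,0,0,0,0,0,0,0]
  jaw: 0

```text
time: 23.28
ee_pos: [0.4346, -0.1029, 0.0193]
ee_rot: [0.002, 0.104, 0.995, -0.001]
wrist_force: [0.5, 0.2, 6.9]
gripper_width: 0.0207
finger_force: 61.4
```

step_arm:
  commands: [0,0,30,0,0,0,0,0,50,0,0,0,0,0,30,0,0,0]

```text
time: 23.65
ee_pos: [0.4334, -0.1026, 0.13]
ee_rot: [0.002, 0.104, 0.995, -0.001]
wrist_force: [1.3, 0.7, -1.8]
gripper_width: 0.0208
finger_force: 60.4
```

step_arm:
  commands: [41,11,0,0,0,2.7,41,11,0,0,0,2.7,41,11,0,0,0,2.7,41,11,0,0,0,2.7,41,11,0,0,0,2.6]

```text
time: 24.28
ee_pos: [0.6384, -0.0468, 0.1275]
ee_rot: [-0.0, -0.014, 1.0, -0.0]
wrist_force: [0.2, -0.5, -1.2]
gripper_width: 0.0203
finger_force: 60.4
```

step_arm:
  commands: [0,0,0,0,0,0,0,0,0,0,0,0]

```text
time: 24.52
ee_pos: [0.6364, -0.0471, 0.1268]
ee_rot: [-0.001, -0.013, 1.0, 0.0]
wrist_force: [-0.1, 0.6, -0.9]
gripper_width: 0.0209
finger_force: 60.4
```

Run:
```python
from w import *
s,im,c=shot("w8"); print(s["time"],s["ee_pos"],s["ee_rot"],s["wrist_force"],s["gripper_width"])
q=s["ee_rot"]; print("toolx deg",np.degrees(2*np.arctan2(q[2],q[1])))
p=s["ee_pos"]
for t,x,y,z in (("in corners",546,-92,25),("",546,76,25),("blade tip exp",p[0]*1e3-77,p[1]*1e3,p[2]*1e3-19)): print(t,project(c,np.array([x,y,z])/1e3))
```

```text
24.525 [ 0.6364 -0.0471  0.1268] [-0.0009 -0.0129  0.9999  0.    ] [-0.111   0.6497 -0.8565] 0.02093224718563204
toolx deg 181.47266836081297
in corners [[184.8661  64.3756]]
 [[444.4755  71.9858]]
blade tip exp [[255.4708  90.8963]]
```

View pics/w8.png

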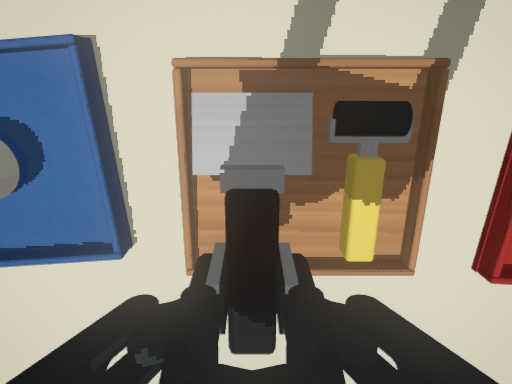

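The scraper is level above the left half of the tray, with the blade's front at row 92 as expected and the brayer clear to the right. Lowering it.

step_arm:
  commands: [2,0,-40,0,0,0,0,0,-35,0,0,0,0,0,-18,0,0,0,0,0,-4,0,0,0,0,0,0,0,0,0]

```text
time: 25.2
ee_pos: [0.6401, -0.0475, 0.0314]
ee_rot: [0.001, -0.013, 1.0, -0.0]
wrist_force: [0.4, 0.4, -1.0]
gripper_width: 0.0208
finger_force: 60.4
```

step_arm:
  commands: [0,0,-1.5,0,0,0,0,0,-1.5,0,0,0,0,0,0,0,0,0]

```text
time: 25.58
ee_pos: [0.6397, -0.0472, 0.0277]
ee_rot: [0.0, -0.013, 1.0, -0.0]
wrist_force: [-0.1, 0.6, -1.3]
gripper_width: 0.0207
finger_force: 60.4
```

step_arm:
  commands: [0,0,-1,0,0,0,0,0,0,0,0,0]

```text
time: 25.82
ee_pos: [0.6394, -0.0471, 0.0262]
ee_rot: [-0.0, -0.013, 1.0, 0.0]
wrist_force: [-0.2, -0.2, -0.6]
gripper_width: 0.0208
finger_force: 60.4
```

step_arm:
  commands: [0,0,-1,0,0,0,0,0,0,0,0,0]

```text
time: 26.08
ee_pos: [0.6396, -0.0472, 0.0255]
ee_rot: [0.0, -0.013, 1.0, -0.0]
wrist_force: [-0.6, 0.3, 0.4]
gripper_width: 0.0208
finger_force: 60.6
```

step_arm:
  commands: [0,0,-1,0,0,0,0,0,0,0,0,0]

```text
time: 26.32
ee_pos: [0.6396, -0.0472, 0.0254]
ee_rot: [0.0, -0.013, 1.0, -0.0]
wrist_force: [-3.1, -0.1, 5.1]
gripper_width: 0.0207
finger_force: 61.4
```

step_arm:
  commands: [0,0,0,0,0,0,0,0,0,0,0,0,0,0,0,0,0,0]
  jaw: 0.5

```text
time: 26.7
ee_pos: [0.6394, -0.0472, 0.0241]
ee_rot: [-0.0, -0.013, 1.0, 0.0]
wrist_force: [-0.3, 0.4, -0.3]
gripper_width: 0.0423
finger_force: 0.0
```

step_arm:
  commands: [0,0,20,0,0,0,0,0,50,0,0,0,0,0,50,0,0,0,-40,0,30,0,0,0,-50,0,20,0,0,0]

```text
time: 27.32
ee_pos: [0.5506, -0.0477, 0.1985]
ee_rot: [0.003, -0.013, 1.0, -0.001]
wrist_force: [-0.2, -0.9, 1.1]
gripper_width: 0.0428
finger_force: 0.0
```

step_arm:
  commands: [-50,0,0,0,0,0,0,0,0,0,0,0,0,0,0,0,0,0]

```text
time: 27.7
ee_pos: [0.5006, -0.0475, 0.1959]
ee_rot: [0.002, -0.013, 1.0, -0.0]
wrist_force: [0.4, -0.4, 0.7]
gripper_width: 0.0429
finger_force: 0.0
```

Run:
```python
from w import *
s,im,c=shot("w9"); print(s["time"],s["ee_pos"],s["wrist_force"])
t=optics.camera("top"); s2=optics.camera("side")
v=np.hstack([cv2.resize(t[100:215,120:400],(616,253)),]); a=cv2.resize(s2[110:310,200:420],(308,280)); b=cv2.resize(im,(373,280))
o=np.zeros((533,681,3),np.uint8); o[:253,:616]=v; o[253:,:308]=a; o[253:,308:]=b; cv2.imwrite("pics/v9.png",o)
```

```text
27.7 [ 0.5006 -0.0475  0.1959] [ 0.3986 -0.3629  0.6966]
```

View pics/v9.png

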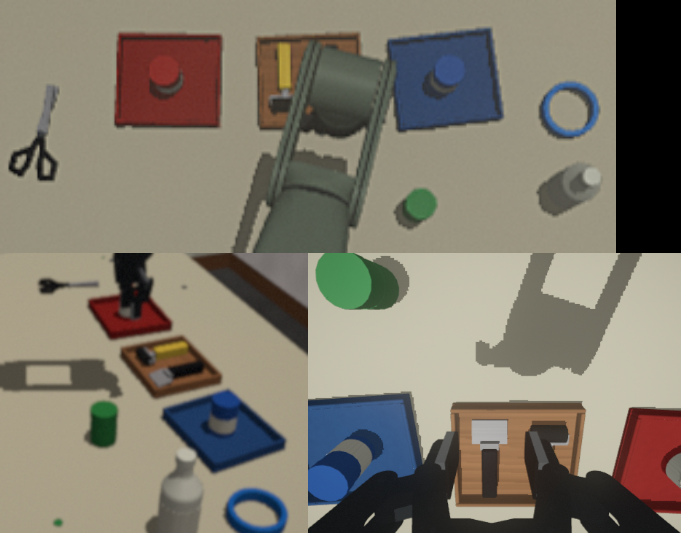

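Both pots stand upright in their trays. The brayer and scraper lie flat side by side in the wooden tray (bottom-left panel, around (170,352) and (178,372)). The bottle, scissors, tape and green pot look unmoved, and the arm is clear.

```bash
python3 -c "
from station import ticket
print(ticket.finish_job())"
```

```text
the job is handed in; nothing more can be done
None
```

The job is handed in at about 28 s of the 109 s allowed: both pots stand upright in their trays, the brayer and scraper lie flat side by side in the wooden tray, and I never touched the bottle, scissors, tape or look-alikes.

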